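# Close and pin the service-well cover of a console desk

## Task

Push the swing cover of the service well shut: push its long near side by the yellow strip at the free corner, so that it turns about its pivot pin until it meets the rubber stop, and hold it pressed firmly on the stop for half a second, with about 10 N and never more than 20 N. Then take the locking pin out of its blue parking block and put it down through the hole in the cover into the strike below, without forcing it, fully home so that its knob sits on the cover, and let go. Leave the screwdriver, the reel and the mug alone.

Things in the scene. Friction and masses are not known exactly. Their poses are not given: they have to be found in the camera images.
- housing: White service-well housing, 280 (x) by 310 (y) mm, fixed. Origin under it on the desk; x points away from the robot, y left (turned up to 0.15 rad). Its deck is 60 mm above the desk, x -140 to 140, y -45 to 170 mm, with an open well (x -30 to 45, y -30 to 90 mm) showing terminals. On the right, y -140 to -45 mm, a dark ledge 30 mm above the desk carries the strike.
- strike_place (a point): Middle of the strike's adjustment (housing 70, -70, 60 mm). Strike: steel block 100 (x) by 50 mm, top 1 mm below the deck, with a 13 mm hole 27 mm deep and, 37 mm further along +x, a black 14 mm rubber stop post, top 15.5 mm above the deck. It is clamped up to 14 mm either way along housing x from this point, unreported: feel for the stop. With the cover on the stop the holes line up.
- pivot (a point): Axis of the fixed pivot pin at deck height (housing 70, 120, 60 mm). The pin passes through the cover; its 22 mm head reaches 14 mm above the deck and keeps the cover from lifting off.
- cover: Grey swing cover, loose on the pivot pin, 0.4 to 0.75 kg. Origin on its underside at the pivot hole, z up; reaches x -105 to 30, y -215 to 30 mm. x -22 to 30: flange 5 mm thick with both holes; the rest: raised pan 18 mm high. Starts 0.28 to 0.5 rad clockwise from shut (free end towards the robot); shut, its yaw is the housing's within 0.08 rad. Slides at 1 to 3 N and stays put.
- cover_corner (a point): Where to push: on the cover's vertical face x = -105 mm, 20 mm from the free end, 9 mm above the underside (cover -105, -195, 9 mm); marked by a yellow strip on the face and the top edge. The face is 18 mm high. Push along the cover's +x: it turns anticlockwise about the pivot until its +x edge meets the rubber stop, where the force climbs steeply within a millimetre.
- cover_lock (a point): Centre of the locking hole in the cover's flange, 12.5 mm wide, at the flange's upper side (cover frame 0, -190, 5 mm). The raised pan begins 22 mm beside it and stands 13 mm above the flange.
- pin: The locking pin, 80 g, upright in the parking block at the start. Origin at the centre of its foot: steel shank 10 mm in diameter with a 2 by 3 mm tapered nose, from 0 to 26 mm, then a black knob with a red band, 24 mm in diameter, from 26 to 62 mm. z runs from foot to knob. Fully home, the knob's underside sits on the cover's flange, the foot 21 mm below the deck.
- pin_block: The blue parking block, 70 by 70 by 35 mm, fixed to the desk, with a 13.5 mm hole in its middle in which the pin stands 26 mm deep. Origin under its centre.
- screwdriver: Loose screwdriver, 190 mm long, lying on the desk to the right of the housing, beyond the blue block; leave alone.
- reel: Loose grey tape reel with a red hub, 116 mm in diameter, 18 mm high, lying on the desk to the left of the housing; leave alone.
- mug: Loose blue mug, 80 mm wide, 90 mm high, standing on the desk to the left of the housing; leave alone.
Not all that is in view belongs to the job. Of the things shaped like the pin, the black one is meant.

How it is judged:
By the outcome, as a careful person would: the job done as asked, in the order asked, and still so for the second after the job is handed in, with the robot touching nothing.
It also fails if it takes over 72 s, if anything falls off the work surface, if the arm or the gripper's body presses on something with over 40 N, if the wrist force passes 120 N, or if a joint passes its speed limit or range.

## Robot

A 6-joint arm with a two-finger parallel gripper is mounted at the origin on the work surface. World frame = base frame: x ahead of the robot, y to its left, z up, the work surface at z = 0. Lengths are in m, angles in degrees, forces in N, time in s.
With the tool pointing down it reaches from about 0.275 to 0.825 m from the base axis. Payload 5.2 kg.
Tool frame: the origin (TCP) lies between the finger pads; the fingertips stand 8 mm ahead of it and the grasp point (between the pads) lies 11 mm behind it; z points along the fingers, y is the direction in which the jaws open and shut (so a half turn about z gives the same grasp; the last joint's range is limited). The gripper opens to 93 mm and grips with 3 to 60 N. Pads are 15 mm wide; open, the fingers measure 128 mm over their backs; the gripper's body (75 mm by 188 mm) begins 65 mm behind the grasp point.
Start: joints at [57.422, 14.817, 87.949, -0, 77.235, -11.62], TCP at [0.197, 0.514, 0.227] pointing down, gripper open.
Joint ranges: [-179.93, 179.93], [-52.35, 119.4], [10.71, 147.94], [-69.91, 249.91], [12.55, 155.21], [-178.61, 178.61]. Speed limits (degrees/s): [147.25, 147.25, 180, 180, 180, 180].

## Interface

Orientations are given as [roll, pitch, yaw] about the fixed x, y, z axes, in that order (R = Rz(yaw) Ry(pitch) Rx(roll)).
In Python, from station import monitor, optics, order gives the robot as it stands. The module is installed in compiled form; this text tells all that it offers.
- The arm moves only by the shell command python3 -m crank 'ROWS' [FORCE]. ROWS is JSON, a list of rows, each a list of 3 entries, a list of its own where there are three numbers: the gripper's target within -1 to 1 (shut at 1, half-way at 0, fully open at -1), then the shift along the tool's x, y, z in mm, then the turn, a rotation vector about the tool's x, y, z in degrees. In form: [[claw, [tx, ty, tz], [rx, ry, rz]], ...]. A call has 1 to 5 rows; each row is the pose to reach, as a shift and turn from the pose commanded when the call began, along the tool's axes at that moment; what a row does not reach only later rows make up. A row lasts 1/10 s, in which the tool goes at most 50 mm and 8.59 degrees, less where a joint would pass 70% of its speed; a pose out of reach is approached as far as the arm can. A call with a gripper value outside its range is refused whole. The fingers move at their own pace and stop on an object; FORCE is the grip in N (left out, the last holds). Time passes only in rows, so rows that repeat a pose let the fingers close. It gives the time, the measured TCP pose, the force and the opening at its end, in the units of the state.
- monitor.sense(): the state, without advancing time (a new reading comes with each control period).
- optics.capture(name): name is "scene" or "top" or "wrist"; returns (picture, depth): 384x512x3 uint8, red, green, blue; 384x512 float32, m along the optical axis (not along the pixel's ray), 0 where there is no reading.
- optics.calibration(name): a dict with "intrinsics" (3x3 intrinsics, pixels), "rvec" (rotation vector, rad) and "tvec" (3), from world to camera coordinates, as OpenCV has them. Camera axes: x right, y down, z forward; pixel columns grow to the right and rows downward; lengths in m; the calibration is good to about 2 mm. A picture is of the moment at which its call begins: read the wrist's pose just before it. calibration takes no time and is no camera call; for the wrist camera it gives the pose at the moment of the call.
- order.sign_off(): hands the job in, once; it reports no verdict.
The state is a dict: "t": time; "qpos": joint angles; "joint_velocities": joint speeds; "joint_efforts": joint torques, N m; "ee_pos": TCP position; "eef_rot": TCP orientation; "contact_force": force on the tool from outside, world axes, zero at the start; "torque": the same for the moment, N m; "finger_gap": finger opening in m.
Only numpy, scipy, OpenCV 4.12 (cv2) and the standard library are available. Lean on these libraries where they do the work, as an engineer would, in place of code of your own. Each camera call takes 0.05 s, during which the arm holds its last target.

## Working session

There is one attempt and no reset: what is moved stays moved. The work goes in short steps, Python scripts to look and compute and a shell command to move; the robot and the scene stay as the last step left them, time stands still between calls to the robot, and variables do not carry over. Pictures are saved under pics/ and viewed, and the job is handed in when it is done.

```bash
mkdir -p pics
cat > h.py <<'E'
import numpy as np,cv2
from station import monitor,optics,order
from scipy.spatial.transform import Rotation as R
def cal(n):
    c=optics.calibration(n);K=np.array(c["intrinsics"]);Rm=cv2.Rodrigues(np.array(c["rvec"],float))[0];t=np.array(c["tvec"],float).ravel();return K,Rm,t
def ray(c,u,v,z):
    K,Rm,t=c
    d=Rm.T@np.linalg.inv(K)@np.array([u,v,1.]);o=-Rm.T@t
    return o+d*(z-o[2])/d[2]
def proj(c,p):
    K,Rm,t=c;q=K@(Rm@np.array(p)+t);return q[:2]/q[2]
def cloud(c,d):
    K,Rm,t=c
    v,u=np.mgrid[:d.shape[0],:d.shape[1]]
    q=np.stack([u,v,np.ones_like(u)],-1)@np.linalg.inv(K).T*d[...,None]
    return (q-t)@Rm
def save(n,im,s=1.5):
    cv2.imwrite("pics/"+n,cv2.resize(im[...,::-1],None,fx=s,fy=s,interpolation=cv2.INTER_CUBIC))
def totool(dw,rot):
    return R.from_euler('xyz',rot,degrees=True).as_matrix().T@np.array(dw)*1000
E
python3 - <<'E'
from h import *
for n in ("scene","top"):
    im,d=optics.capture(n); save(n+"0.png",im); np.savez("pics/"+n+"0.npz",im=im,d=d)
    c=cal(n); print(n,(-c[1].T@c[2]).round(3))
print(monitor.sense())
E
```

```text
scene [ 1.169 -0.817  1.005]
top [0.446 0.072 1.615]
{'t': 0.1, 'qpos': array([ 5.74214767e+01,  1.48536055e+01,  8.80021579e+01, -5.81796160e-04,
        7.72354137e+01, -1.16193743e+01]), 'joint_velocities': array([ 8.26926663e-03, -2.25177583e-01, -2.14867099e-01,  2.50194595e-06,
        5.75928280e-03, -1.92198078e-03]), 'joint_efforts': array([ 1.18167340e-03, -4.38212478e+01, -2.84644783e+01,  7.17726513e-02,
        3.60859826e-02, -9.56047785e-06]), 'ee_pos': array([0.19646148, 0.51321943, 0.22593328]), 'eef_rot': array([-1.79910577e+02, -1.78083046e-02,  1.59040966e+02]), 'contact_force': array([-0.0429502 , -0.07858652,  0.83247135]), 'torque': array([ 0.0382145 , -0.00800094,  0.00625721]), 'finger_gap': 0.09296494853660929}
```

View pics/scene0.png

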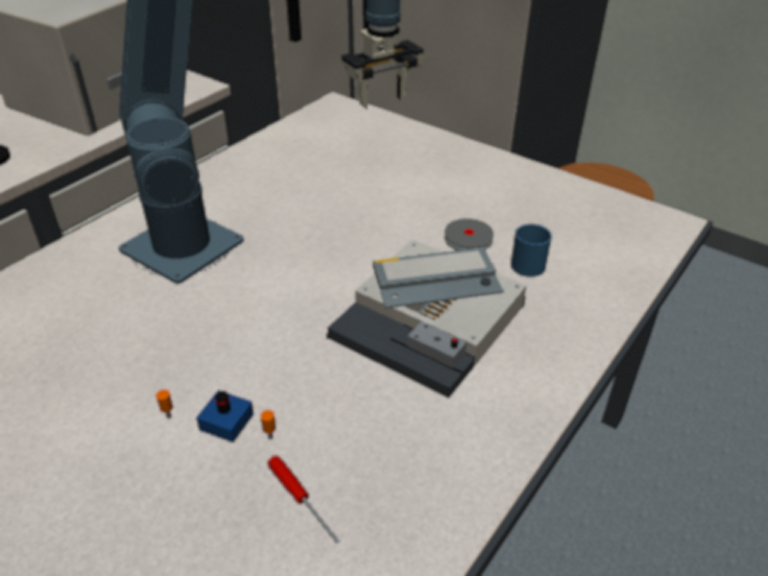

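View pics/top0.png

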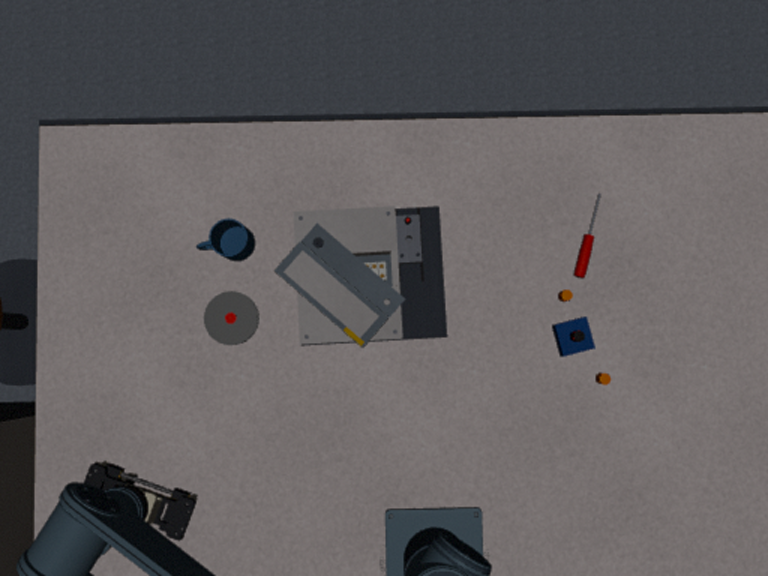

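Scene: cover open over the well with the pivot at (318,242), the yellow strip at (355,337) and the strike at (408,235). The blue block with the black pin is at (577,336); orange decoys sit beside it. Next I'll get rough numbers.

Run:
```python
from h import *
z=np.load("pics/top0.npz");im,d=z["im"],z["d"];c=cal("top")
P=cloud(c,d);hsv=cv2.cvtColor(im,cv2.COLOR_RGB2HSV)
s=lambda u,v,zz:ray(c,u/1.5,v/1.5,zz).round(4)
print("pivot",s(318,242,.074),"lock",s(387,302,.065),"stop",s(408,220,.0755),"strike hole",s(408.5,238,.059))
print("housing corners",s(295,212,.06),s(300,345,.06),s(439,207,.03),s(447,337,.03))
m=cv2.inRange(hsv,(20,120,80),(35,255,255));v,u=np.nonzero(m);print("yellow",len(u),ray(c,u.mean(),v.mean(),.078).round(4), u.min(),u.max(),v.min(),v.max())
m=cv2.inRange(hsv,(100,150,60),(125,255,255));n,l,st,ce=cv2.connectedComponentsWithStats(m)
for i in range(1,n):
  if st[i,4]>60:
    vv,uu=np.nonzero(l==i); r=cv2.minAreaRect(np.c_[uu,vv].astype(np.float32)); print("blue",st[i],r,ray(c,*r[0],.035).round(4), np.median(P[l==i][:,2]))
print("pinknob", s(577,336,.061), s(577,336,.08))
print(P[(np.array([227]),np.array([384]))], P[224,384-0])
```

```text
pivot [0.6661 0.2303 0.074 ] lock [0.5385 0.0891 0.065 ] stop [0.7084 0.0418 0.0755] strike hole [0.6729 0.0413 0.059 ]
housing corners [0.7327 0.2794 0.06  ] [0.4528 0.272  0.06  ] [ 0.7431 -0.0263  0.03  ] [ 0.4635 -0.0366  0.03  ]
yellow 58 [0.4693 0.1602 0.078 ] 229 242 218 230
blue [147 151  18  20 260] ((155.5, 160.5), (19.0, 17.0), 90.0) [0.6779 0.4151 0.035 ] 0.005714712969063122
blue [371 212  25  25 365] ((382.8235778808594, 223.7941436767578), (20.858062744140625, 21.100597381591797), 75.96376037597656) [ 0.4606 -0.3063  0.035 ] 0.03452448230704043
pinknob [ 0.4596 -0.3058  0.061 ] [ 0.4595 -0.3012  0.08  ]
[[ 0.45027921 -0.30038571  0.07341554]] [ 0.45960044 -0.30151504  0.07016279]
```

Run:
```python
from h import *
s=monitor.sense();K,Rm,t=cal("wrist");Rt=R.from_euler('xyz',s["eef_rot"],degrees=True).as_matrix()
o=-Rm.T@t; print("cam in tool",Rt.T@(o-s["ee_pos"]),"axes",(Rt.T@Rm.T).round(3)); print(K)
# view pose
tgt=np.array([.46,.20,.36]); print(totool(tgt-s["ee_pos"],s["eef_rot"]))
```

```text
cam in tool [ 0.06579562 -0.00047725 -0.15832968] axes [[ 0.001 -0.971 -0.238]
 [ 1.     0.001  0.001]
 [-0.001 -0.238  0.971]]
[[326.3642641    0.         252.54534145]
 [  0.         326.3642641  190.57366509]
 [  0.           0.           1.        ]]
[-358.09888718 -198.43706469 -133.86848893]
```

```bash
python3 -m crank '[[1,[-40,-20,-5],[0,0,0]],[1,[-80,-40,-10],[0,0,0]],[1,[-120,-60,-15],[0,0,0]],[1,[-160,-75,-20],[0,0,0]],[1,[-200,-95,-25],[0,0,0]]]'
python3 -m crank '[[1,[-40,-20,-5],[0,0,0]],[1,[-80,-40,-10],[0,0,0]],[1,[-120,-60,-15],[0,0,0]],[1,[-160,-75,-20],[0,0,0]],[1,[-200,-95,-25],[0,0,0]]]'
python3 -m crank '[[1,[-35,-16,-2],[0,0,0]],[1,[-64,-32,-4],[0,0,0]],[1,[-64,-32,-4],[0,0,0]],[1,[-64,-32,-4],[0,0,0]]]'
python3 - <<'E'
from h import *
s=monitor.sense();c=cal("wrist");im,d=optics.capture("wrist");save("w1.png",im);np.savez("pics/w1.npz",im=im,d=d,K=c[0],Rm=c[1],t=c[2]);print(s)
E
```

```text
t: 0.6
ee_pos: [0.3504, 0.3522, 0.2516]
eef_rot: [-180.0, -0.0, 159.1]
contact_force: [0.2, 0.1, 1.1]
finger_gap: 0.0575
t: 1.1
ee_pos: [0.5032, 0.1918, 0.2765]
eef_rot: [180.0, -0.0, 159.0]
contact_force: [-0.0, 1.0, 0.7]
finger_gap: 0.0179
t: 1.5
ee_pos: [0.5505, 0.1398, 0.2799]
eef_rot: [-180.0, -0.1, 158.9]
contact_force: [-0.8, 0.3, -1.0]
finger_gap: 0.0003
{'t': 1.5, 'qpos': array([ 2.98530350e+00,  1.50871343e+01,  8.01685996e+01,  2.55244453e-02,
        8.48440341e+01, -6.59561577e+01]), 'joint_velocities': array([ 1.8343198 , -0.95861687,  0.90864074,  0.26019643,  0.12943338,
        0.1854332 ]), 'joint_efforts': array([-1.22876186e+00, -4.45673990e+01, -3.00293684e+01, -1.36576309e-01,
       -2.46921944e-02, -5.51523501e-02]), 'ee_pos': array([0.55053319, 0.13982063, 0.27986351]), 'eef_rot': array([-1.79982563e+02, -1.01467830e-01,  1.58939130e+02]), 'contact_force': array([-0.77924068,  0.28850949, -1.0026566 ]), 'torque': array([0.07549768, 0.00424743, 0.00111372]), 'finger_gap': 0.0003396950019368418}
```

View pics/w1.png

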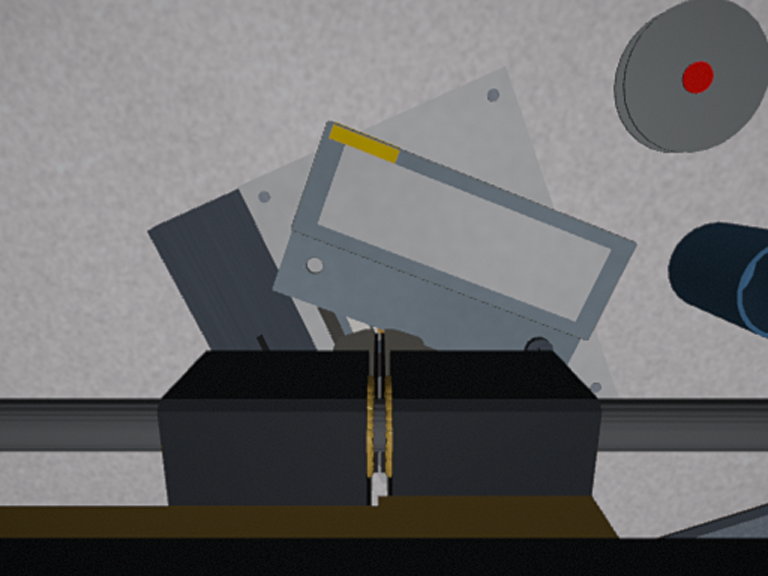

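Wrist view: yellow strip from (330,125) to (399,157), lock hole at (315,265), pivot head at (539,347), pan near-top corners at (330,122) and (636,243).

Run:
```python
from h import *
z=np.load("pics/w1.npz");c=(z["K"],z["Rm"],z["t"]);P=cloud(c,z["d"])
s=lambda u,v,zz:ray(c,u/1.5,v/1.5,zz)
a,b=s(330,122,.078),s(636,243,.078);L=s(315,265,.065);pv=s(539,347,.074)
print("near edge",a,b,np.linalg.norm(a-b),"lock",L,"piv",pv,np.linalg.norm((L-pv)[:2]))
d=a-b; print("yaw edge",np.degrees(np.arctan2(d[0],-d[1])), "yaw holes",np.degrees(np.arctan2((L-pv)[0],-(L-pv)[1])))
print("depth z pan",P[int(150/1.5),int(450/1.5)],P[int(275/1.5),int(350/1.5)],P[int(100/1.5),int(450/1.5)],P[20,100])
h=[s(493,95,.06),s(264,197,.06),s(505,68,.06),s(240,190,.06),s(149,231,.03)]
print(np.array(h).round(4))
f=s(364,143,.078);print("yellow mid",f)
```

```text
near edge [0.44860127 0.14213403 0.078     ] [0.60901349 0.32154816 0.078     ] 0.24066887498854267 lock [0.54074095 0.09028396 0.065     ] piv [0.66383496 0.23166556 0.074     ] 0.18745903940611774
yaw edge -41.79955288596238 yaw holes -41.044488139325026
depth z pan [0.4969971  0.2170587  0.05961085] [0.5575256  0.11236883 0.0641035 ] [0.46321383 0.22850432 0.0610391 ] [0.32108423 0.02769856 0.00056386]
[[ 0.4718  0.2587  0.06  ]
 [ 0.4788  0.0735  0.06  ]
 [ 0.4575  0.2724  0.06  ]
 [ 0.4675  0.0586  0.06  ]
 [ 0.4692 -0.0348  0.03  ]]
yellow mid [0.47029724 0.15920301 0.078     ]
```

```bash
python3 -m crank '[[1,[30,-2,35],[0,0,7]],[1,[60,-3,70],[0,0,14]],[1,[90,-5,105],[0,0,20.7]],[1,[118,-6,140],[0,0,20.7]],[1,[118,-6,140],[0,0,20.7]]]'
python3 -m crank '[[1,[0,0,0],[0,0,0]]]'
python3 - <<'E'
from h import *
s=monitor.sense();c=cal("wrist");im,d=optics.capture("wrist");save("w2.png",im);np.savez("pics/w2.npz",im=im,d=d,K=c[0],Rm=c[1],t=c[2]);print(s["ee_pos"],s["eef_rot"],s["contact_force"])
E
```

```text
t: 2.05
ee_pos: [0.4284, 0.178, 0.1355]
eef_rot: [-179.4, -0.6, 138.6]
contact_force: [-0.3, -0.0, 0.5]
finger_gap: 0.0006
t: 2.15
ee_pos: [0.4368, 0.178, 0.1406]
eef_rot: [-180.0, -0.0, 138.5]
contact_force: [0.8, -0.6, 0.8]
finger_gap: 0.0007
[0.43682564 0.17799002 0.14056686] [-1.79955270e+02 -4.39965234e-02  1.38502580e+02] [ 0.81914544 -0.58331985  0.80236074]
```

View pics/w2.png

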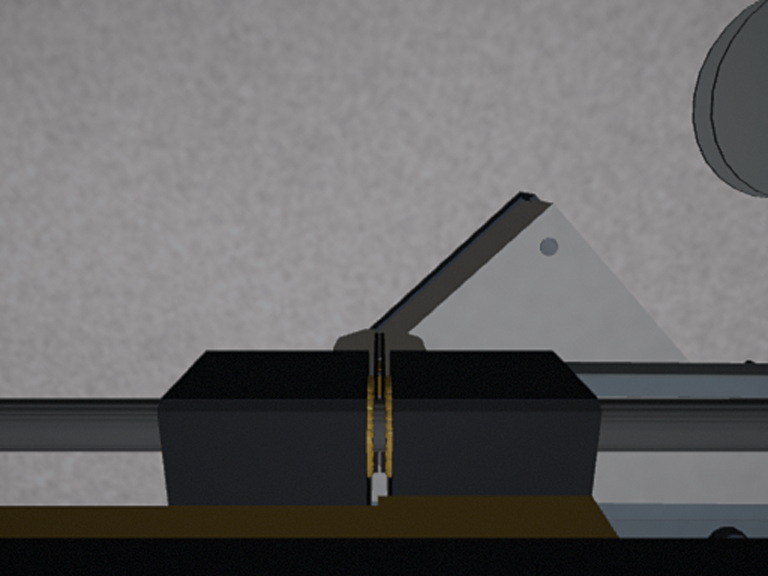

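Fingers are parallel to the cover's near face (the face line is at y≈365), with deck and air below. Lowering now.

```bash
python3 -m crank '[[1,[0,0,25],[0,0,0]],[1,[0,0,50],[0,0,0]],[1,[0,0,68],[0,0,0]],[1,[0,0,68],[0,0,0]],[1,[0,0,68],[0,0,0]]]'
python3 -m crank '[[1,[-4,0,0],[0,0,0]],[1,[-8,0,0],[0,0,0]],[1,[-12,0,0],[0,0,0]],[1,[-12,0,0],[0,0,0]]]'
python3 -m crank '[[1,[-2,0,0],[0,0,0]],[1,[-4,0,0],[0,0,0]],[1,[-4,0,0],[0,0,0]]]'
python3 -m crank '[[1,[-2,0,0],[0,0,0]],[1,[-4,0,0],[0,0,0]],[1,[-4,0,0],[0,0,0]]]'
```

```text
t: 2.7
ee_pos: [0.4402, 0.1771, 0.074]
eef_rot: [179.9, 0.1, 138.3]
contact_force: [0.4, -0.5, 0.3]
finger_gap: 0.0004
t: 3.1
ee_pos: [0.4483, 0.1686, 0.0732]
eef_rot: [179.9, 0.1, 138.3]
contact_force: [-0.0, 0.8, -0.5]
finger_gap: 0.0009
t: 3.4
ee_pos: [0.4504, 0.1662, 0.0726]
eef_rot: [180.0, 0.0, 138.3]
contact_force: [0.8, -0.2, -0.4]
finger_gap: 0.0006
t: 3.7
ee_pos: [0.4535, 0.1635, 0.0727]
eef_rot: [180.0, 0.0, 138.3]
contact_force: [-0.9, -0.0, -0.4]
finger_gap: 0.0006
```

```bash
python3 -m crank '[[1,[-5,-2.9,0],[0,0,-1.5]],[1,[-10.2,-5.6,0],[0,0,-3]],[1,[-15.3,-8.3,0],[0,0,-4.5]],[1,[-20.6,-10.8,0],[0,0,-6]],[1,[-25.9,-13.1,0],[0,0,-7.5]]]'
python3 - <<'E'
from h import *
im,d=optics.capture("top");save("t3.png",im[60:300,100:420],2.4);im,d=optics.capture("wrist");save("w3.png",im);
E
```

```text
t: 4.2
ee_pos: [0.4635, 0.1367, 0.0726]
eef_rot: [-180.0, -0.0, 145.9]
contact_force: [-1.2, 1.7, -0.5]
finger_gap: 0.0003
```

View pics/t3.png

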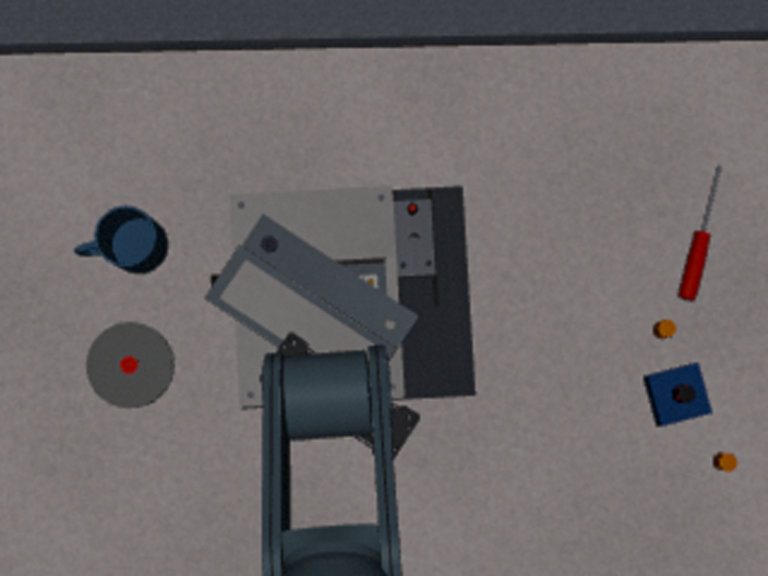

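View pics/w3.png

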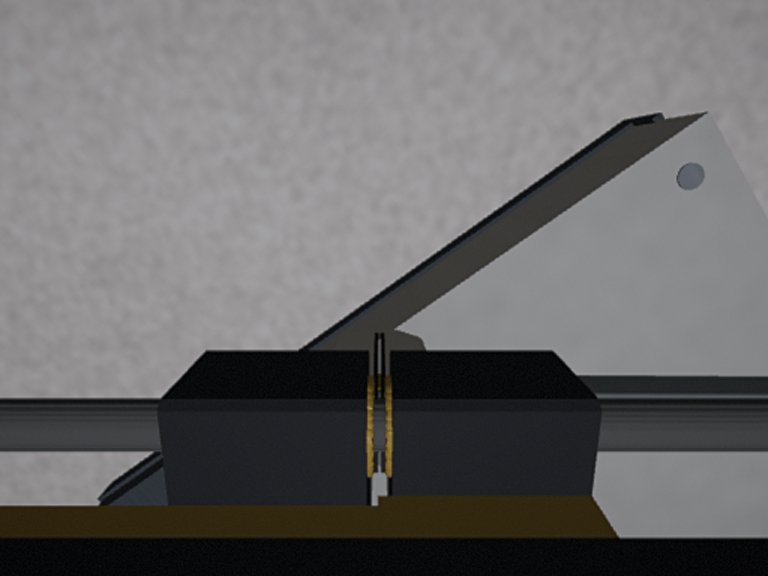

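The cover turns with the push; pivot at (269,244) and hole at (390,325) put it at about -34°. The push force is about 2 N, so I'll continue.

```bash
for i in 1; do python3 -m crank '[[1,[-5,-2.9,0],[0,0,-1.5]],[1,[-10.2,-5.6,0],[0,0,-3]],[1,[-15.3,-8.3,0],[0,0,-4.5]],[1,[-20.6,-10.8,0],[0,0,-6]],[1,[-25.9,-13.1,0],[0,0,-7.5]]]'; done
python3 -m crank '[[1,[-5,-2.9,0],[0,0,-1.5]],[1,[-10.2,-5.6,0],[0,0,-3]],[1,[-15.3,-8.3,0],[0,0,-4.5]],[1,[-20.6,-10.8,0],[0,0,-6]],[1,[-25.9,-13.1,0],[0,0,-7.5]]]'
python3 -m crank '[[1,[-5,-2.9,0],[0,0,-1.5]],[1,[-10.2,-5.6,0],[0,0,-3]],[1,[-15.3,-8.3,0],[0,0,-4.5]],[1,[-20.6,-10.8,0],[0,0,-6]],[1,[-25.9,-13.1,0],[0,0,-7.5]]]'
python3 - <<'E'
from h import *
im,d=optics.capture("top");save("t4.png",im[60:300,100:420],2.4)
im,d=optics.capture("scene");save("s4.png",im[130:270,200:370],4)
E
```

```text
t: 4.8
ee_pos: [0.4774, 0.1115, 0.0725]
eef_rot: [-180.0, -0.1, 153.4]
contact_force: [-0.7, 0.5, 1.7]
finger_gap: 0.0009
t: 5.3
ee_pos: [0.4945, 0.0881, 0.0725]
eef_rot: [-180.0, -0.1, 160.9]
contact_force: [-1.9, 0.8, 0.7]
finger_gap: 0.0002
t: 5.8
ee_pos: [0.5145, 0.0671, 0.0723]
eef_rot: [-180.0, -0.1, 168.4]
contact_force: [-2.1, -0.2, 0.4]
finger_gap: 0.0004
```

View pics/t4.png

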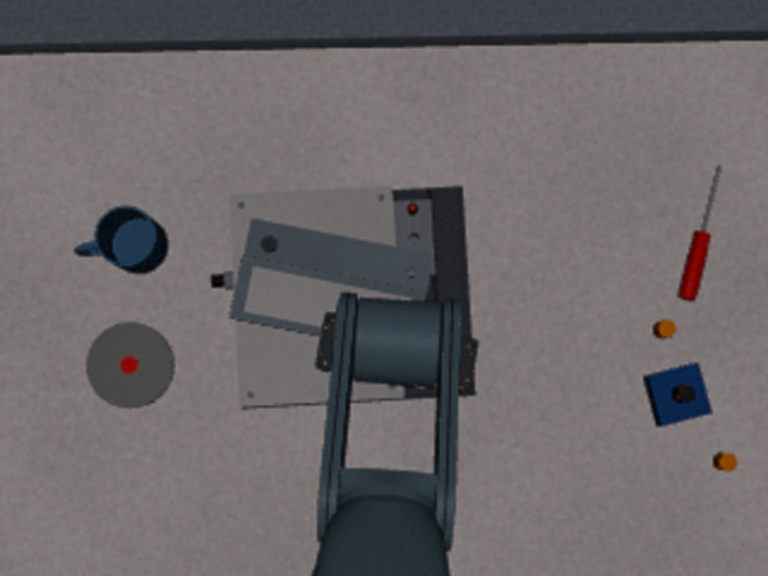

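View pics/s4.png

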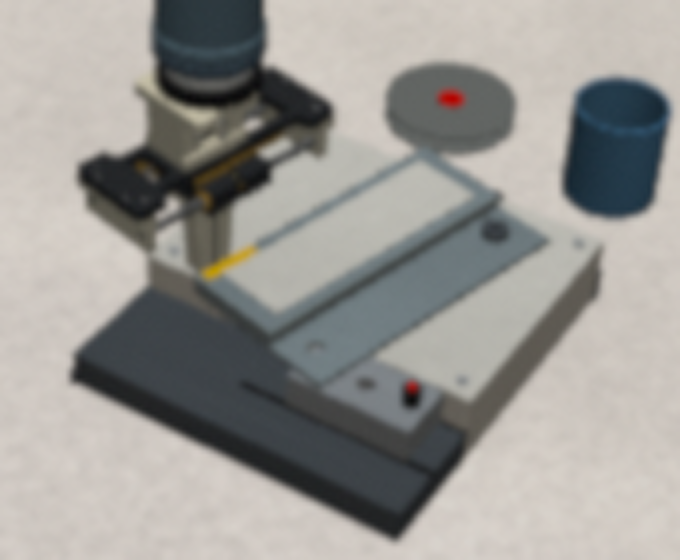

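The cover is at about -11.5° with its hole at (411,273); the strike hole at (414,237) is still about 13° away. One more full step, then short ones.

```bash
python3 -m crank '[[1,[-5,-2.9,0],[0,0,-1.5]],[1,[-10.2,-5.6,0],[0,0,-3]],[1,[-15.3,-8.3,0],[0,0,-4.5]],[1,[-20.6,-10.8,0],[0,0,-6]],[1,[-20.6,-10.8,0],[0,0,-6]]]'
python3 - <<'E'
from h import *
im,d=optics.capture("top");save("t5.png",im[130:200,180:300],6)
print(monitor.sense()["contact_force"])
E
```

```text
t: 6.4
ee_pos: [0.5336, 0.0523, 0.0726]
eef_rot: [180.0, 0.0, 174.3]
contact_force: [0.3, -0.4, -0.2]
finger_gap: 0.0007
[ 0.37826223 -0.25518502  0.2223648 ]
```

View pics/t5.png

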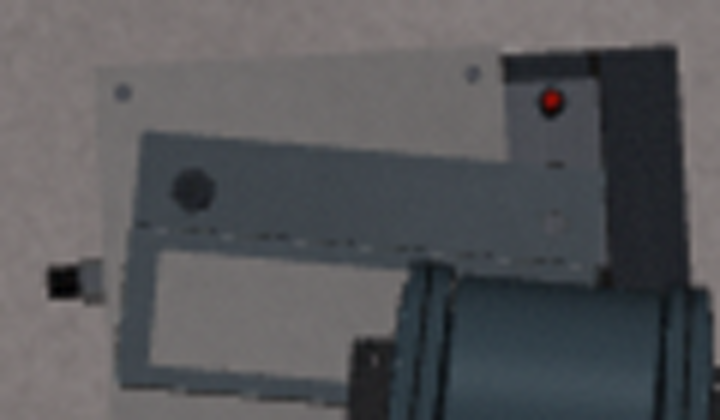

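Gap from the cover edge (y≈163) to the stop (y≈113) is about 26 mm, or 8°. Moving 5° more, then small feeling steps.

```bash
python3 -m crank '[[1,[-5,-2.9,0],[0,0,-1.5]],[1,[-10.2,-5.6,0],[0,0,-3]],[1,[-15.3,-8.3,0],[0,0,-4.5]],[1,[-17,-9.2,0],[0,0,-5]],[1,[-17,-9.2,0],[0,0,-5]]]'
python3 -m crank '[[1,[-1,-0.6,0],[0,0,-0.3]],[1,[-2,-1.2,0],[0,0,-0.6]]]'
python3 -m crank '[[1,[-1,-0.6,0],[0,0,-0.3]],[1,[-2,-1.2,0],[0,0,-0.6]]]'
python3 - <<'E'
from h import *
im,d=optics.capture("top");save("t6.png",im[130:200,180:300],6)
print(monitor.sense()["contact_force"])
E
```

```text
t: 6.95
ee_pos: [0.5493, 0.0417, 0.0726]
eef_rot: [180.0, 0.0, 179.3]
contact_force: [-0.1, 0.1, 0.1]
finger_gap: 0.0004
t: 7.15
ee_pos: [0.551, 0.0406, 0.0726]
eef_rot: [180.0, -0.0, 179.9]
contact_force: [-0.6, -0.1, 0.4]
finger_gap: 0.0007
t: 7.35
ee_pos: [0.5533, 0.0391, 0.0726]
eef_rot: [180.0, -0.0, -179.4]
contact_force: [-1.2, -0.0, -0.1]
finger_gap: 0.0001
[-0.99567084  0.28935577  0.06639927]
```

View pics/t6.png

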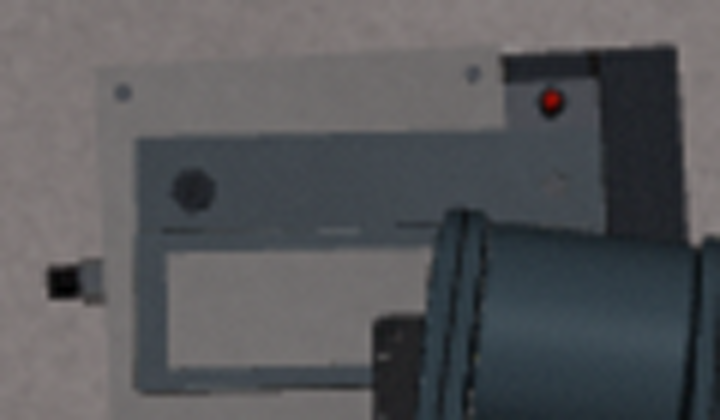

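Remaining gap is about 15 px, or 8 mm.

```bash
python3 -m crank '[[1,[-1.5,-0.9,0],[0,0,-0.45]],[1,[-3,-1.7,0],[0,0,-0.9]],[1,[-4,-2.3,0],[0,0,-1.2]],[1,[-4,-2.3,0],[0,0,-1.2]]]'
python3 -m crank '[[1,[-0.5,-0.3,0],[0,0,-0.15]],[1,[-1,-0.6,0],[0,0,-0.3]]]'
python3 -m crank '[[1,[-0.5,-0.3,0],[0,0,-0.15]],[1,[-1,-0.6,0],[0,0,-0.3]]]'
```

```text
t: 7.8
ee_pos: [0.5577, 0.0366, 0.0726]
eef_rot: [-180.0, 0.0, -178.3]
contact_force: [0.0, 0.2, -0.0]
finger_gap: 0.0005
t: 8.0
ee_pos: [0.5583, 0.0362, 0.0727]
eef_rot: [180.0, -0.0, -177.9]
contact_force: [-1.5, 0.4, 0.4]
finger_gap: 0.0006
t: 8.2
ee_pos: [0.5594, 0.0356, 0.0727]
eef_rot: [-180.0, -0.0, -177.6]
contact_force: [-0.8, -0.3, 0.2]
finger_gap: 0.0006
```

Run:
```python
from h import *
im,d=optics.capture("top");save("t7.png",im[130:200,180:300],6)
print(monitor.sense()["contact_force"])
```

```text
[0.00931209 0.56425562 0.25280654]
```

View pics/t7.png

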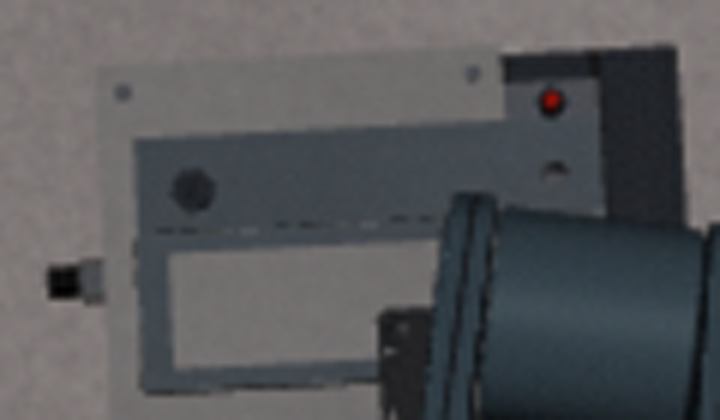

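Almost touching (edge at 119, stop bottom at about 115). Now 0.5 mm steps with a force check at each.

```bash
for k in 1; do python3 -m crank '[[1,[-0.5,-0.3,0],[0,0,-0.15]],[1,[-0.5,-0.3,0],[0,0,-0.15]]]' | grep -E 'ee_|force'; done
python3 -m crank '[[1,[-0.5,-0.3,0],[0,0,-0.15]],[1,[-0.5,-0.3,0],[0,0,-0.15]]]'| grep -E 'ee_|force'
```

```text
ee_pos: [0.5599, 0.0353, 0.0727]
contact_force: [-1.6, -0.3, 0.6]
ee_pos: [0.56, 0.0352, 0.0726]
contact_force: [-2.5, 1.0, 0.9]
```

```bash
python3 -m crank '[[1,[-0.5,-0.3,0],[0,0,-0.15]],[1,[-0.5,-0.3,0],[0,0,-0.15]]]'| grep -E 'ee_|force'
```

```text
ee_pos: [0.5601, 0.035, 0.0724]
contact_force: [-5.3, 0.1, 2.8]
```

```bash
python3 -m crank '[[1,[-0.5,-0.3,0],[0,0,-0.15]],[1,[-0.5,-0.3,0],[0,0,-0.15]]]'| grep -E 'ee_|force'
```

```text
ee_pos: [0.5602, 0.0348, 0.0723]
contact_force: [-7.5, 1.0, 2.7]
```

```bash
python3 -m crank '[[1,[-0.5,0,0],[0,0,0]],[1,[-0.5,0,0],[0,0,0]]]'| grep -E 'ee_|force'; python3 -m crank '[[1,[0,0,0],[0,0,0]]]' | grep force
```

```text
ee_pos: [0.5602, 0.0348, 0.0723]
contact_force: [-7.7, -0.8, 3.2]
contact_force: [-8.1, 0.8, 3.8]
```

```bash
python3 -m crank '[[1,[-0.6,0,0],[0,0,0]],[1,[-0.6,0,0],[0,0,0]]]'| grep -E 'ee_|force'; python3 -m crank '[[1,[0,0,0],[0,0,0]]]' | grep force
```

```text
ee_pos: [0.5603, 0.0348, 0.0721]
contact_force: [-8.6, 0.3, 3.8]
contact_force: [-8.9, -0.2, 4.0]
```

```bash
python3 -m crank '[[1,[-0.6,0,0],[0,0,0]],[1,[-0.6,0,0],[0,0,0]]]'| grep -E 'ee_|force'; for i in 1; do python3 -m crank '[[1,[0,0,0],[0,0,0]],[1,[0,0,0],[0,0,0]]]' | grep force; done
python3 -m crank '[[1,[0,0,0],[0,0,0]],[1,[0,0,0],[0,0,0]],[1,[0,0,0],[0,0,0]]]' | grep force
python3 -m crank '[[1,[0,0,0],[0,0,0]],[1,[0,0,0],[0,0,0]],[1,[0,0,0],[0,0,0]]]' | grep force
python3 -m crank '[[1,[0,0,0],[0,0,0]],[1,[0,0,0],[0,0,0]]]'
```

```text
ee_pos: [0.5603, 0.0348, 0.072]
contact_force: [-9.3, 0.8, 4.4]
contact_force: [-9.5, -0.2, 4.0]
contact_force: [-9.5, -0.4, 4.7]
contact_force: [-9.8, 0.7, 4.9]
t: 10.85
ee_pos: [0.5603, 0.0348, 0.072]
eef_rot: [180.0, -0.3, -177.0]
contact_force: [-10.9, -0.2, 4.9]
finger_gap: 0.0004
```

Pressed at about 10 N. Holding a little more, then backing straight off.

```bash
python3 -m crank '[[1,[0,0,0],[0,0,0]],[1,[0,0,0],[0,0,0]],[1,[0,0,0],[0,0,0]],[1,[0,0,0],[0,0,0]],[1,[0,0,0],[0,0,0]]]' | grep force
python3 -m crank '[[1,[1,0,0],[0,0,0]],[1,[3,0,0],[0,0,0]],[1,[6,0,0],[0,0,0]],[1,[12,0,0],[0,0,0]],[1,[20,0,0],[0,0,0]]]'
python3 -m crank '[[1,[0,0,-30],[0,0,0]],[1,[-20,0,-80],[0,0,0]],[1,[-60,0,-125],[0,0,0]],[1,[-100,0,-170],[0,0,0]],[1,[-140,0,-205],[0,0,0]]]'
python3 -m crank '[[-0.4,[-30,0,0],[0,0,0]],[-0.4,[-30,0,0],[0,0,0]],[-0.4,[-30,0,0],[0,0,0]]]'
python3 - <<'E'
from h import *
s=monitor.sense();c=cal("wrist");im,d=optics.capture("wrist");save("w8.png",im);np.savez("pics/w8.npz",im=im,d=d,K=c[0],Rm=c[1],t=c[2]);print(s["ee_pos"],s["eef_rot"],s["contact_force"])
im,d=optics.capture("top");save("t8.png",im[130:200,180:300],6)
E
```

```text
contact_force: [-9.4, 0.2, 4.6]
t: 11.85
ee_pos: [0.5436, 0.0334, 0.0729]
eef_rot: [-180.0, 0.1, -177.1]
contact_force: [-0.0, 0.4, -0.7]
finger_gap: 0.0003
t: 12.35
ee_pos: [0.6641, 0.0398, 0.2619]
eef_rot: [-180.0, 0.1, -177.1]
contact_force: [1.0, -1.0, 0.0]
finger_gap: 0.0008
t: 12.65
ee_pos: [0.6929, 0.0413, 0.2578]
eef_rot: [180.0, -0.1, -177.1]
contact_force: [-0.7, 0.1, -0.5]
finger_gap: 0.0197
[0.69285332 0.04126969 0.25779797] [ 1.79988193e+02 -1.11229216e-01 -1.77056231e+02] [-0.67838167  0.10581947 -0.4921825 ]
```

View pics/w8.png

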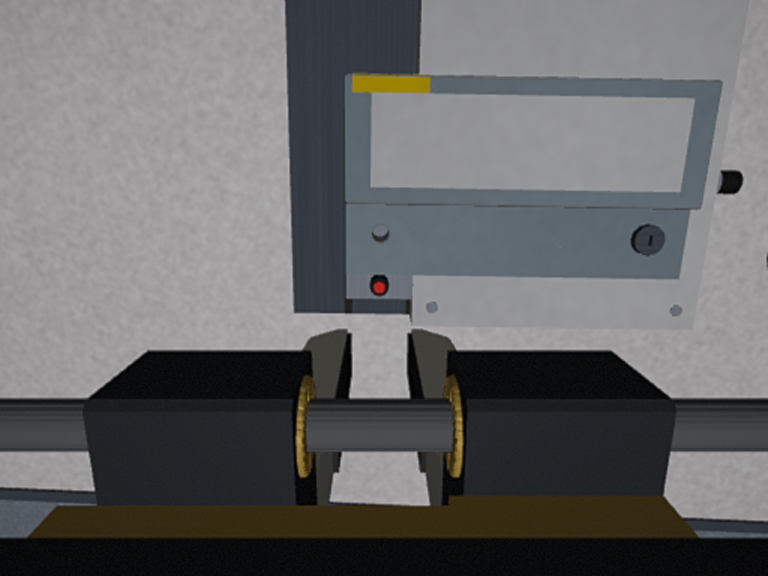

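View pics/t8.png

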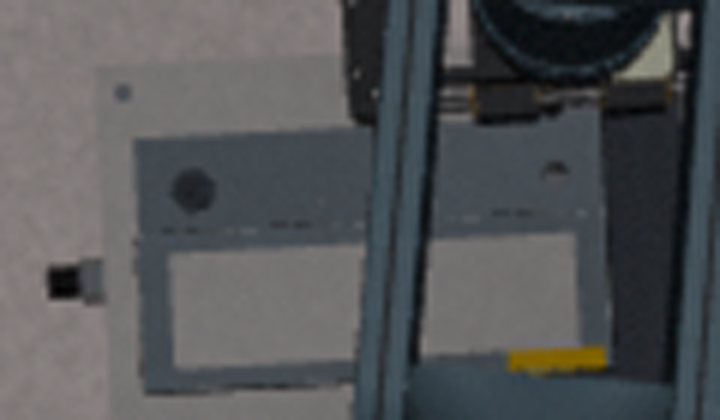

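The cover's edge is on the stop (red-topped post at (379,285)), with the lock hole at (380,233) and pivot head at (648,240). I'll refine those.

Run:
```python
from h import *
z=np.load("pics/w8.npz");c=(z["K"],z["Rm"],z["t"]);im=z["im"]
save("w8z.png",im[130:205,225:300],8);save("w8p.png",im[130:190,400:460],8)
s=lambda u,v,zz:ray(c,u/1.5,v/1.5,zz)
L=s(380,233,.065);pv=s(648,240,.074);print(L,pv,np.linalg.norm((L-pv)[:2]))
a,b=s(347,74,.078),s(721,81,.078);d=b-a;print("yaw",np.degrees(np.arctan2(-d[0],d[1])),np.linalg.norm(d),"yaw holes",np.degrees(np.arctan2((L-pv)[0],-(L-pv)[1])))
print("stop",s(379,287,.0755))
```

```text
[0.67353673 0.04119456 0.065     ] [0.66745295 0.22977125 0.074     ] 0.1886748013825245
yaw 2.0079336433419197 0.2415176859315309 yaw holes 1.8478126068960137
stop [0.71095767 0.04242059 0.0755    ]
```

View pics/w8z.png

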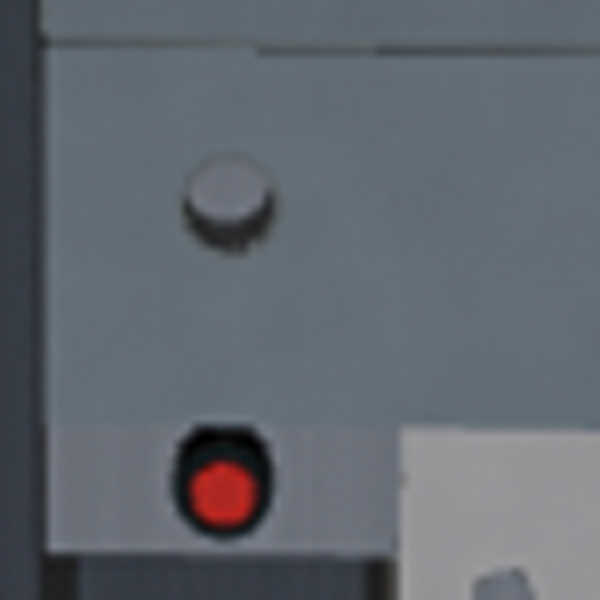

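View pics/w8p.png

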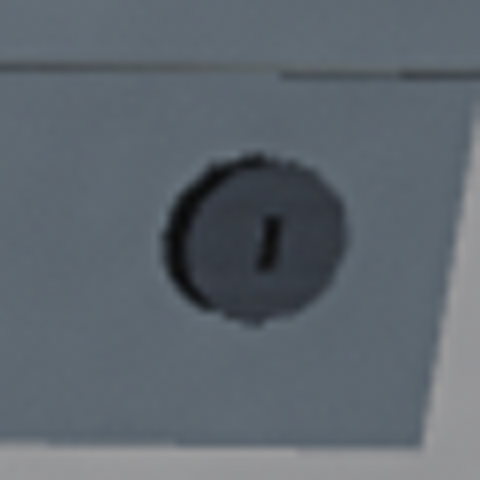

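Lock hole is at about (0.674, 0.041) and the strike's hole floor shows through it, so the holes line up. Going to look at the pin.

```bash
python3 -m crank '[[-0.3,[22,-40,0],[0,0,0]],[-0.3,[44,-80,0],[0,0,0]],[-0.3,[66,-120,0],[0,0,0]],[-0.3,[90,-160,0],[0,0,0]],[-0.3,[112,-200,0],[0,0,0]]]' | grep ee
python3 -m crank '[[-0.3,[22,-40,0],[0,0,0]],[-0.3,[44,-80,0],[0,0,0]],[-0.3,[66,-120,0],[0,0,0]],[-0.3,[78,-132,0],[0,0,0]],[-0.3,[78,-132,0],[0,0,0]]]'
python3 -m crank '[[-0.3,[0,0,0],[0,0,0]],[-0.3,[0,0,0],[0,0,0]]]'
python3 - <<'E'
from h import *
s=monitor.sense();c=cal("wrist");im,d=optics.capture("wrist");save("w9.png",im);np.savez("pics/w9.npz",im=im,d=d,K=c[0],Rm=c[1],t=c[2]);print(s["ee_pos"],s["eef_rot"],s["contact_force"])
E
```

```text
ee_pos: [0.5893, -0.1649, 0.2592]
eef_rot: [180.0, -0.0, -177.0]
t: 13.75
ee_pos: [0.5183, -0.3013, 0.259]
eef_rot: [180.0, -0.0, -177.3]
contact_force: [-0.6, 1.4, 0.7]
finger_gap: 0.0602
t: 13.95
ee_pos: [0.5211, -0.2983, 0.2592]
eef_rot: [180.0, 0.0, -177.0]
contact_force: [0.4, 0.3, 0.4]
finger_gap: 0.0603
[ 0.52109989 -0.29832061  0.25921663] [ 1.79972772e+02  2.64414961e-02 -1.76972414e+02] [0.36506072 0.32634172 0.40614667]
```

View pics/w9.png

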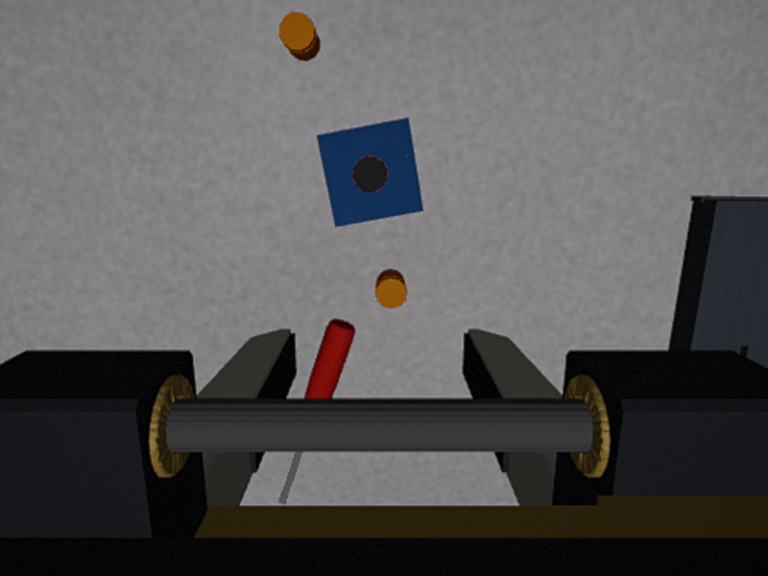

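Run:
```python
from h import *
z=np.load("pics/w9.npz");c=(z["K"],z["Rm"],z["t"]);im=z["im"];hsv=cv2.cvtColor(im,cv2.COLOR_RGB2HSV)
m=cv2.inRange(hsv,(100,150,60),(125,255,255));n,l,st,ce=cv2.connectedComponentsWithStats(m)
i=max((k for k in range(1,n) if ce[k][1]<200),key=lambda k:st[k,4]);cn=cv2.convexHull(np.argwhere(l==i)[:,::-1].astype(np.int32))
r=cv2.minAreaRect(cn);print(r,"block",ray(c,*r[0],.035))
f=cv2.fillConvexPoly(np.zeros_like(m),cn,255);k=((f>0)&(m==0)).astype(np.uint8)
n,l,st,ce=cv2.connectedComponentsWithStats(k);i=1+np.argmax(st[1:,4]);print("knob px",ce[i],st[i]);
pt=ray(c,*ce[i],.070);print("knob top",pt)
P=cloud(c,z["d"]);print("depth z",np.median(P[l==i][:,2]),np.median(P[m>0][:,2]))
print("decoys",ray(c,391/1.5,291/1.5,.062),ray(c,297/1.5,31/1.5,.062))
s=monitor.sense();T=np.array([pt[0],pt[1],.13]);print("tool shift",totool(T-s["ee_pos"],s["eef_rot"]))
```

```text
((246.99810791015625, 114.65660095214844), (61.613800048828125, 60.815216064453125), 79.3803482055664) block [ 0.46033239 -0.30777285  0.035     ]
knob px [246.45572354 115.72570194] [235 104  24  25 463]
knob top [ 0.46097101 -0.30777425  0.07      ]
depth z 0.07113016159970759 0.03525428453230609
decoys [ 0.54596391 -0.28771348  0.062     ] [ 0.37167153 -0.36054638  0.062     ]
tool shift [ 60.74031364  -6.28151205 129.12223442]
```

```bash
python3 -m crank '[[-0.3,[20,-2,40],[0,0,0]],[-0.3,[40,-4,80],[0,0,0]],[-0.3,[60,-6,115],[0,0,0]],[-0.3,[60.7,-6.3,129],[0,0,0]],[-0.3,[60.7,-6.3,129],[0,0,0]]]'
python3 -m crank '[[-0.3,[0,0,0],[0,0,0]]]'
python3 - <<'E'
from h import *
s=monitor.sense();c=cal("wrist");im,d=optics.capture("wrist");save("w10.png",im);np.savez("pics/w10.npz",im=im,d=d,K=c[0],Rm=c[1],t=c[2]);print(s["ee_pos"],s["eef_rot"],totool(np.array([.461,-.3077,.051])-s["ee_pos"],s["eef_rot"]))
E
```

```text
t: 14.5
ee_pos: [0.4593, -0.307, 0.1276]
eef_rot: [179.8, -0.2, -177.0]
contact_force: [0.3, -0.1, 0.1]
finger_gap: 0.061
t: 14.6
ee_pos: [0.4614, -0.3089, 0.1306]
eef_rot: [-180.0, 0.0, -177.0]
contact_force: [0.5, -0.1, 0.3]
finger_gap: 0.0602
[ 0.46140215 -0.30892243  0.13064911] [-1.79972825e+02  4.04715815e-02 -1.76977337e+02] [ 0.39339633  1.27971258 79.64825675]
```

View pics/w10.png

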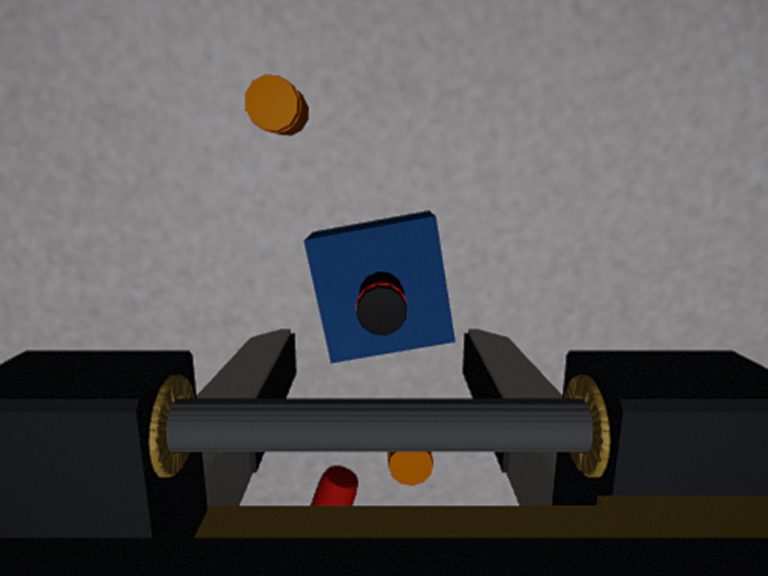

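```bash
python3 - <<'E'
from h import *
z=np.load("pics/w10.npz");c=(z["K"],z["Rm"],z["t"])
print(ray(c,381/1.5,309/1.5,.071))
E
python3 -m crank '[[-0.3,[0.2,0.6,30],[0,0,0]],[-0.3,[0.2,0.6,55],[0,0,0]],[-0.3,[0.2,0.6,72],[0,0,0]],[-0.3,[0.2,0.6,79],[0,0,0]],[-0.3,[0.2,0.6,79],[0,0,0]]]'
```

```text
[ 0.46002255 -0.30808408  0.071     ]
t: 15.15
ee_pos: [0.4607, -0.3087, 0.0512]
eef_rot: [-180.0, 0.0, -177.0]
contact_force: [1.1, 0.7, 1.0]
finger_gap: 0.0604
```

```bash
python3 -m crank '[[1,[0,0,0],[0,0,0]],[1,[0,0,0],[0,0,0]],[1,[0,0,0],[0,0,0]],[1,[0,0,0],[0,0,0]],[1,[0,0,0],[0,0,0]]]' 20
python3 -m crank '[[1,[0,0,-5],[0,0,0]],[1,[0,0,-15],[0,0,0]],[1,[0,0,-35],[0,0,0]],[1,[0,0,-70],[0,0,0]],[1,[0,0,-110],[0,0,0]]]'
python3 -m crank '[[1,[0,0,-15],[0,0,0]],[1,[0,0,-15],[0,0,0]]]'
python3 - <<'E'
from h import *
s=monitor.sense();c=cal("wrist");im,d=optics.capture("wrist");save("w11.png",im);np.savez("pics/w11.npz",im=im,d=d,K=c[0],Rm=c[1],t=c[2]);print(s["ee_pos"],s["eef_rot"],s["contact_force"])
im,d=optics.capture("scene");save("s11.png",im[150:330,60:260],3.2)
E
```

```text
t: 15.65
ee_pos: [0.4602, -0.3089, 0.0514]
eef_rot: [-180.0, 0.0, -177.1]
contact_force: [0.1, 0.9, 0.5]
finger_gap: 0.025
t: 16.15
ee_pos: [0.4594, -0.3082, 0.1619]
eef_rot: [179.9, -0.1, -177.1]
contact_force: [-0.7, -0.9, -0.5]
finger_gap: 0.0237
t: 16.35
ee_pos: [0.4615, -0.3102, 0.1798]
eef_rot: [-179.7, 0.3, -177.1]
contact_force: [0.4, -0.0, -1.5]
finger_gap: 0.0237
[ 0.46151606 -0.31015856  0.17980107] [-179.70372699    0.26308912 -177.05262629] [ 0.38755083 -0.04126543 -1.46128101]
```

View pics/w11.png

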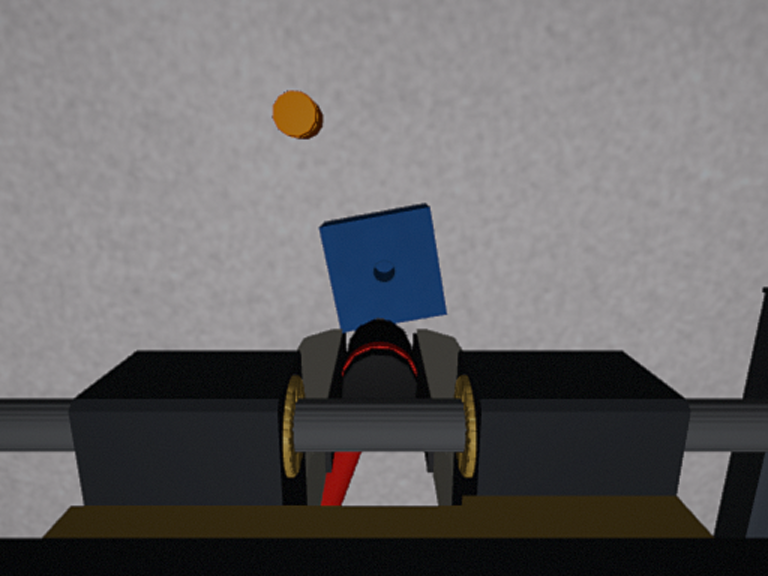

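View pics/s11.png

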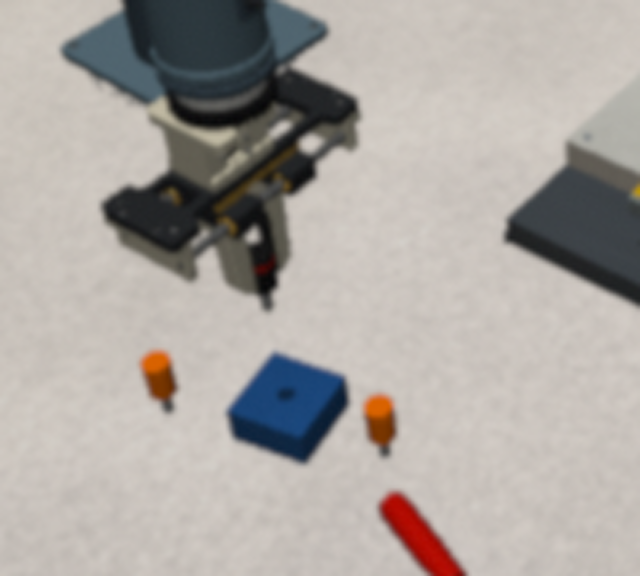

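Pin is held upright and the block is empty. Carrying it over the lock hole.

```bash
python3 -m crank '[[1,[-20,30,0],[0,0,0.5]],[1,[-45,65,0],[0,0,1]],[1,[-70,103,0],[0,0,1]],[1,[-95,140,0],[0,0,1]],[1,[-120,177,0],[0,0,1]]]' | grep ee
python3 -m crank '[[1,[-28,37,0],[0,0,0]],[1,[-53,74,0],[0,0,0]],[1,[-78,111,0],[0,0,0]],[1,[-98,145,0],[0,0,0]],[1,[-107,160,0],[0,0,0]]]' | grep ee
python3 -m crank '[[1,[0,0,0],[0,0,0]],[1,[0,0,0],[0,0,0]],[1,[0,0,0],[0,0,0]]]'
python3 - <<'E'
from h import *
s=monitor.sense();c=cal("wrist");im,d=optics.capture("wrist");save("w12.png",im);np.savez("pics/w12.npz",im=im,d=d,K=c[0],Rm=c[1],t=c[2]);print(s["ee_pos"],s["eef_rot"],s["contact_force"],totool(np.array([.6738,.0403,.135])-s["ee_pos"],s["eef_rot"]))
E
```

```text
ee_pos: [0.5704, -0.1239, 0.1739]
eef_rot: [179.9, -0.2, -178.1]
ee_pos: [0.6723, 0.0413, 0.1733]
eef_rot: [179.9, -0.2, -177.9]
t: 17.75
ee_pos: [0.6716, 0.0361, 0.1754]
eef_rot: [-180.0, -0.1, -178.1]
contact_force: [0.4, -0.8, -0.7]
finger_gap: 0.024
[0.67156048 0.03607027 0.17541376] [-1.79972978e+02 -9.30602875e-02 -1.78142114e+02] [ 0.4369334  -0.75951012 -0.73993696] [-2.44111036  4.17396164 40.40788921]
```

View pics/w12.png

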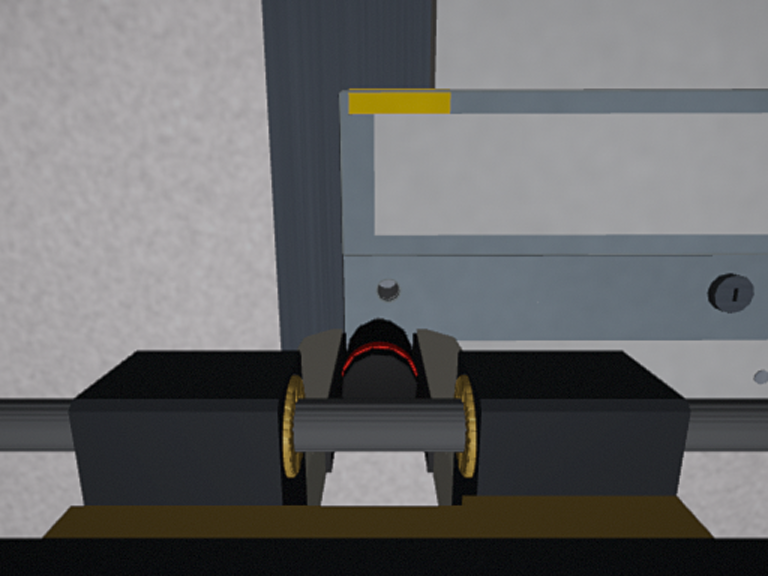

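Run:
```python
from h import *
z=np.load("pics/w12.npz");c=(z["K"],z["Rm"],z["t"]);im=z["im"]
crop=im[175:215,240:280];save("w12z.png",crop,12)
g=cv2.cvtColor(im,cv2.COLOR_RGB2GRAY)
print(ray(c,388/1.5,290/1.5,.065),ray(c,731/1.5,293/1.5,.074))
```

```text
[0.67365901 0.04123597 0.065     ] [0.66684014 0.22908056 0.074     ]
```

View pics/w12z.png

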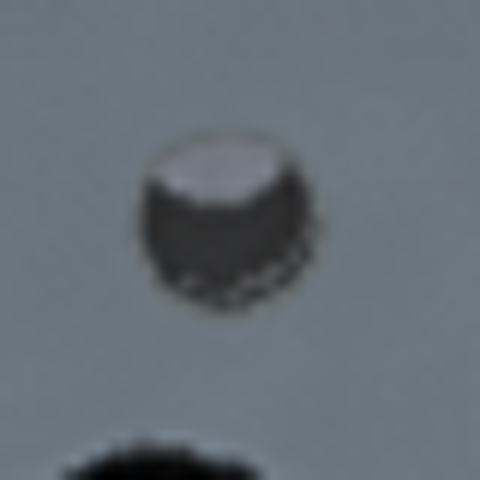

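Hole re-measured at (0.6737, 0.0412), consistent. Moving over it and lowering to about 11 mm above the flange.

```bash
python3 -m crank '[[1,[-2.3,4.3,0],[0,0,0]],[1,[-2.3,4.3,20],[0,0,0]],[1,[-2.3,4.3,40],[0,0,0]],[1,[-2.3,4.3,57],[0,0,0]],[1,[-2.3,4.3,57],[0,0,0]]]'
python3 -m crank '[[1,[0,0,0],[0,0,0]],[1,[0,0,0],[0,0,0]]]'
python3 - <<'E'
from h import *
s=monitor.sense();c=cal("wrist");im,d=optics.capture("wrist");save("w13.png",im[150:280,180:330],5);print(s["ee_pos"],s["eef_rot"],s["contact_force"],proj(c,[.6737,.0412,.065]))
im,d=optics.capture("scene");save("s13.png",im[150:260,230:340],6)
E
```

```text
t: 18.3
ee_pos: [0.6726, 0.0416, 0.1164]
eef_rot: [180.0, -0.3, -178.1]
contact_force: [-0.8, 0.2, -0.8]
finger_gap: 0.0235
t: 18.5
ee_pos: [0.6754, 0.0417, 0.1205]
eef_rot: [-180.0, 0.1, -178.1]
contact_force: [0.3, -0.2, -0.1]
finger_gap: 0.0238
[0.67535938 0.04171297 0.12047962] [-1.79984259e+02  1.25524961e-01 -1.78083356e+02] [ 0.28914534 -0.21748867 -0.10757286] [252.064475   207.08564835]
```

View pics/w13.png

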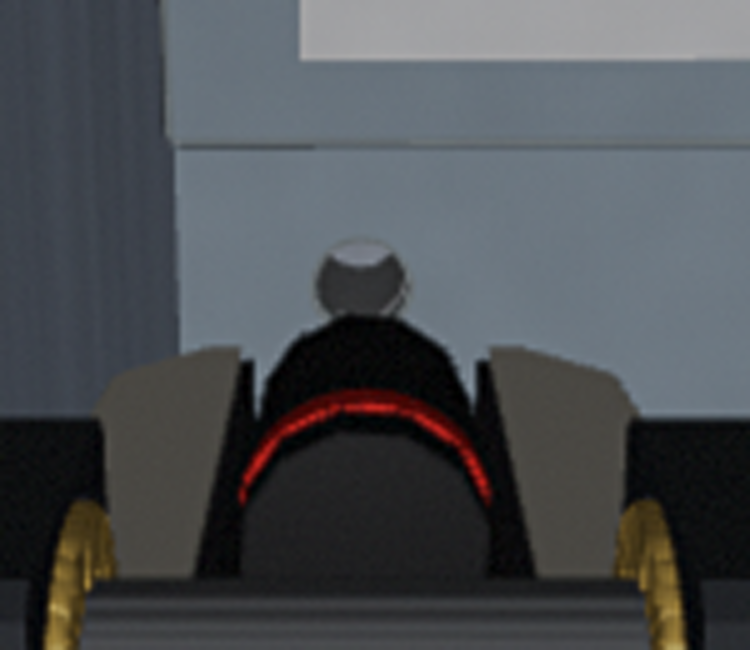

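View pics/s13.png

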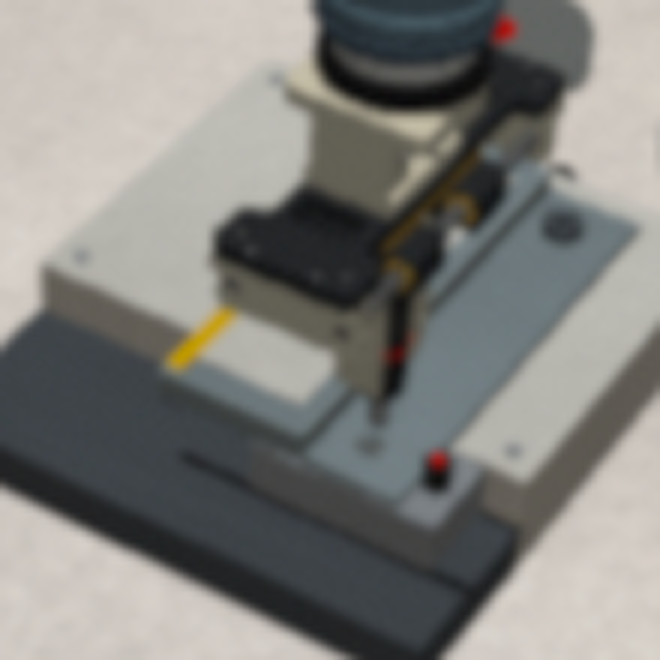

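```bash
python3 -m crank '[[1,[0,0,0],[0,0,0]],[1,[0,0,0],[0,0,0]],[1,[0,0,0],[0,0,0]]]'; python3 -m crank '[[1,[0,0,0],[0,0,0]]]'|grep -E "ee_|force"
```

```text
t: 18.9
ee_pos: [0.6746, 0.0421, 0.1193]
eef_rot: [-180.0, 0.0, -178.1]
contact_force: [0.3, -0.3, -0.3]
finger_gap: 0.0238
ee_pos: [0.6746, 0.0421, 0.1191]
contact_force: [-0.4, 0.5, -1.4]
```

```bash
python3 -m crank '[[1,[0.8,-0.8,0],[0,0,0]],[1,[0.8,-0.8,4],[0,0,0]],[1,[0.8,-0.8,8],[0,0,0]],[1,[0.8,-0.8,9],[0,0,0]],[1,[0.8,-0.8,9],[0,0,0]]]'
python3 -m crank '[[1,[0,0,1],[0,0,0]],[1,[0,0,2],[0,0,0]],[1,[0,0,2],[0,0,0]]]' |grep -E "ee_|force"
python3 - <<'E'
from h import *
im,d=optics.capture("scene");save("s14.png",im[150:260,230:340],6)
E
python3 -m crank '[[1,[0,0,1],[0,0,0]],[1,[0,0,2],[0,0,0]],[1,[0,0,2],[0,0,0]]]' |grep -E "ee_|force"
```

```text
t: 19.5
ee_pos: [0.6735, 0.0412, 0.1094]
eef_rot: [180.0, -0.1, -178.1]
contact_force: [0.3, -0.0, -1.3]
finger_gap: 0.0234
ee_pos: [0.6737, 0.0412, 0.1079]
contact_force: [0.3, 0.1, -2.1]
ee_pos: [0.6736, 0.0412, 0.1058]
contact_force: [0.6, 0.4, -0.8]
```

```bash
python3 -m crank '[[1,[0,0,1],[0,0,0]],[1,[0,0,2],[0,0,0]],[1,[0,0,2],[0,0,0]]]' |grep -E "ee_|force|gap"
python3 -m crank '[[1,[0,0,1],[0,0,0]],[1,[0,0,2],[0,0,0]],[1,[0,0,2],[0,0,0]]]' |grep -E "ee_|force|gap"
```

```text
ee_pos: [0.6736, 0.0412, 0.1038]
contact_force: [0.3, -0.8, -0.9]
finger_gap: 0.0236
ee_pos: [0.6736, 0.0412, 0.1018]
contact_force: [-0.7, -0.2, -1.4]
finger_gap: 0.0235
```

```bash
python3 -m crank '[[1,[0,0,1],[0,0,0]],[1,[0,0,2],[0,0,0]],[1,[0,0,2],[0,0,0]]]' |grep -E "ee_|force|gap"
python3 - <<'E'
from h import *
im,d=optics.capture("scene");save("s15.png",im[150:260,230:340],6)
print(monitor.sense()["torque"])
E
```

```text
ee_pos: [0.6736, 0.0412, 0.0998]
contact_force: [-0.2, 0.2, -1.0]
finger_gap: 0.0236
[-0.00504188  0.02102878  0.02914887]
```

View pics/s15.png

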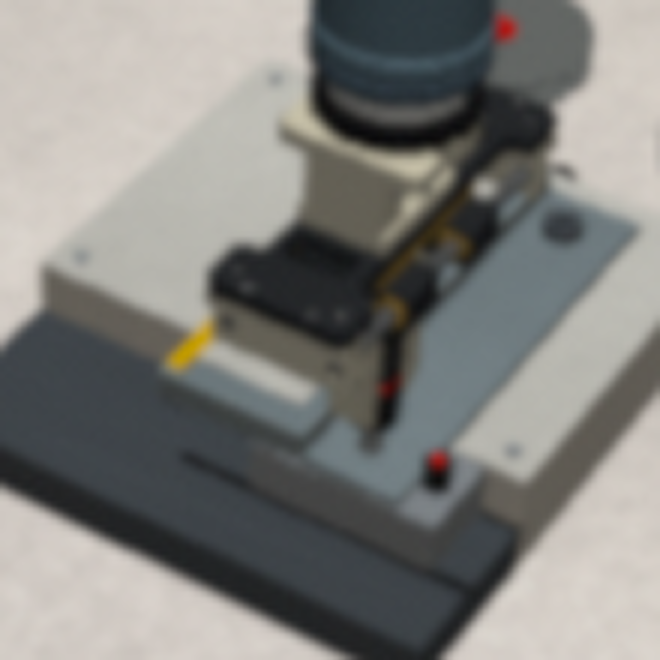

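The pin is about 7 mm into the hole with no contact force. Lowering on.

```bash
python3 -m crank '[[1,[0,0,1.5],[0,0,0]],[1,[0,0,3],[0,0,0]],[1,[0,0,4],[0,0,0]],[1,[0,0,4],[0,0,0]]]' |grep -E "ee_|force|gap"
python3 -m crank '[[1,[0,0,1.5],[0,0,0]],[1,[0,0,3],[0,0,0]],[1,[0,0,4],[0,0,0]],[1,[0,0,4],[0,0,0]]]' |grep -E "ee_|force|gap"
```

```text
ee_pos: [0.6736, 0.0412, 0.0957]
contact_force: [0.5, 0.1, -1.3]
finger_gap: 0.0237
ee_pos: [0.6737, 0.0412, 0.0918]
contact_force: [-0.4, -0.8, -1.3]
finger_gap: 0.0236
```

```bash
python3 -m crank '[[1,[0,0,1.5],[0,0,0]],[1,[0,0,3],[0,0,0]],[1,[0,0,4],[0,0,0]],[1,[0,0,4],[0,0,0]]]' |grep -E "ee_|force|gap"
python3 -m crank '[[1,[0,0,1.5],[0,0,0]],[1,[0,0,3],[0,0,0]],[1,[0,0,3],[0,0,0]]]' |grep -E "ee_|force|gap"
```

```text
ee_pos: [0.6736, 0.0412, 0.0878]
contact_force: [0.1, 0.4, -1.7]
finger_gap: 0.0241
ee_pos: [0.6736, 0.0412, 0.0847]
contact_force: [0.4, 0.3, -0.7]
finger_gap: 0.0236
```

```bash
python3 -m crank '[[1,[0,0,1],[0,0,0]],[1,[0,0,2],[0,0,0]],[1,[0,0,2],[0,0,0]]]' |grep -E "ee_|force|gap"
python3 -m crank '[[1,[0,0,0.5],[0,0,0]],[1,[0,0,0.7],[0,0,0]],[1,[0,0,0.7],[0,0,0]]]' |grep -E "ee_|force|gap"
python3 -m crank '[[1,[0,0,0.5],[0,0,0]],[1,[0,0,0.7],[0,0,0]],[1,[0,0,0.7],[0,0,0]]]' |grep -E "ee_|force|gap"
```

```text
ee_pos: [0.6736, 0.0412, 0.0828]
contact_force: [0.2, 0.4, -0.6]
finger_gap: 0.0235
ee_pos: [0.6737, 0.0412, 0.0823]
contact_force: [-1.0, 0.4, -0.7]
finger_gap: 0.0237
ee_pos: [0.6737, 0.0412, 0.0816]
contact_force: [-0.1, 0.2, -0.9]
finger_gap: 0.0235
```

```bash
python3 -m crank '[[1,[0,0,0.5],[0,0,0]],[1,[0,0,0.5],[0,0,0]]]' |grep -E "ee_|force|gap"
python3 -m crank '[[1,[0,0,0.5],[0,0,0]],[1,[0,0,0.5],[0,0,0]]]' |grep -E "ee_|force|gap"
```

```text
ee_pos: [0.6738, 0.0412, 0.0814]
contact_force: [-0.5, -0.3, 0.8]
finger_gap: 0.0236
ee_pos: [0.6739, 0.0412, 0.0814]
contact_force: [-2.0, -0.4, 4.7]
finger_gap: 0.0236
```

```bash
python3 -m crank '[[1,[0,0,0.4],[0,0,0]],[1,[0,0,0.4],[0,0,0]]]' |grep -E "ee_|force|gap"
python3 -m crank '[[1,[0,0,0.4],[0,0,0]],[1,[0,0,0.4],[0,0,0]]]' |grep -E "ee_|force|gap"
```

```text
ee_pos: [0.6739, 0.0412, 0.0814]
contact_force: [-2.7, -0.1, 6.4]
finger_gap: 0.0238
ee_pos: [0.6739, 0.0412, 0.0814]
contact_force: [-4.3, 0.3, 9.0]
finger_gap: 0.0236
```

Seated: it stops at TCP z = 0.0814 against the expected 0.081. Relaxing the pressure, letting go and backing up.

```bash
python3 -m crank '[[1,[0,0,-1.2],[0,0,0]],[1,[0,0,-1.4],[0,0,0]]]' |grep -E "ee_|force|gap"
python3 -m crank '[[0.4,[0,0,0],[0,0,0]],[0,[0,0,0],[0,0,0]],[-0.1,[0,0,0],[0,0,0]],[-0.1,[0,0,0],[0,0,0]],[-0.1,[0,0,0],[0,0,0]]]'
python3 -m crank '[[-0.1,[0,0,-15],[0,0,0]],[-0.1,[0,0,-45],[0,0,0]],[-0.1,[0,0,-85],[0,0,0]],[-0.1,[-25,0,-125],[0,0,0]],[-0.1,[-50,0,-160],[0,0,0]]]'
python3 -m crank '[[-0.1,[0,0,0],[0,0,0]],[-0.1,[0,0,0],[0,0,0]],[-0.1,[0,0,0],[0,0,0]]]'
python3 - <<'E'
from h import *
s=monitor.sense();c=cal("wrist");im,d=optics.capture("wrist");save("w16.png",im);np.savez("pics/w16.npz",im=im,d=d,K=c[0],Rm=c[1],t=c[2])
im,d=optics.capture("scene");save("s16.png",im[130:270,200:370],4)
im,d=optics.capture("top");save("t16.png",im)
E
```

```text
ee_pos: [0.674, 0.0412, 0.0814]
contact_force: [-0.4, 0.4, 1.3]
finger_gap: 0.0234
t: 25.0
ee_pos: [0.6738, 0.0412, 0.0811]
eef_rot: [180.0, -0.0, -178.1]
contact_force: [0.4, 0.1, 0.1]
finger_gap: 0.0504
t: 25.5
ee_pos: [0.7241, 0.043, 0.2457]
eef_rot: [-180.0, 0.2, -178.1]
contact_force: [1.0, 0.5, 0.7]
finger_gap: 0.051
t: 25.8
ee_pos: [0.7225, 0.043, 0.24]
eef_rot: [180.0, -0.2, -178.1]
contact_force: [-0.6, -0.1, -0.9]
finger_gap: 0.0512
```

View pics/w16.png

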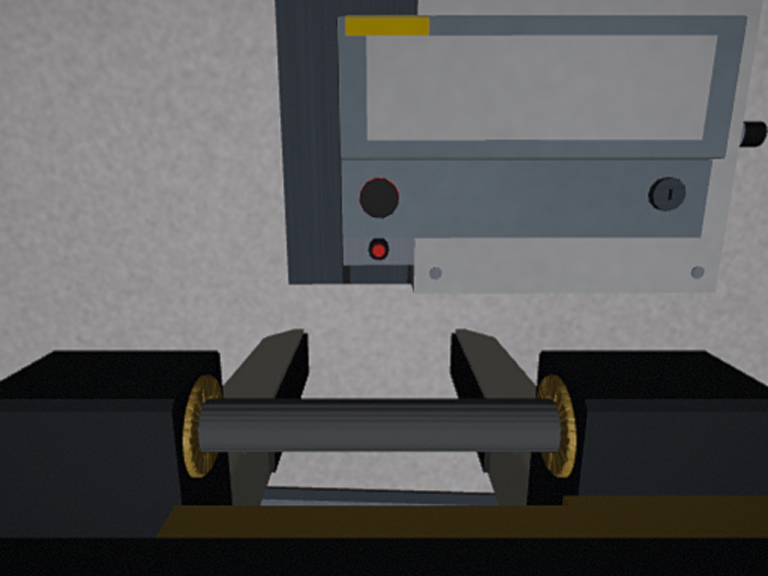

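View pics/s16.png

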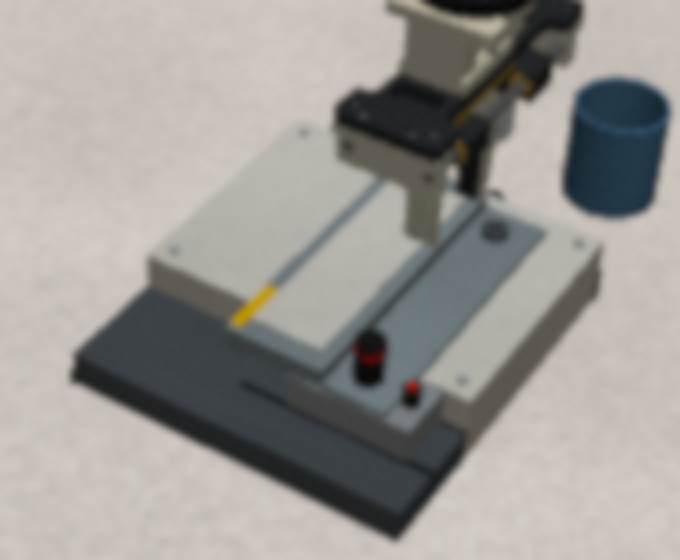

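View pics/t16.png

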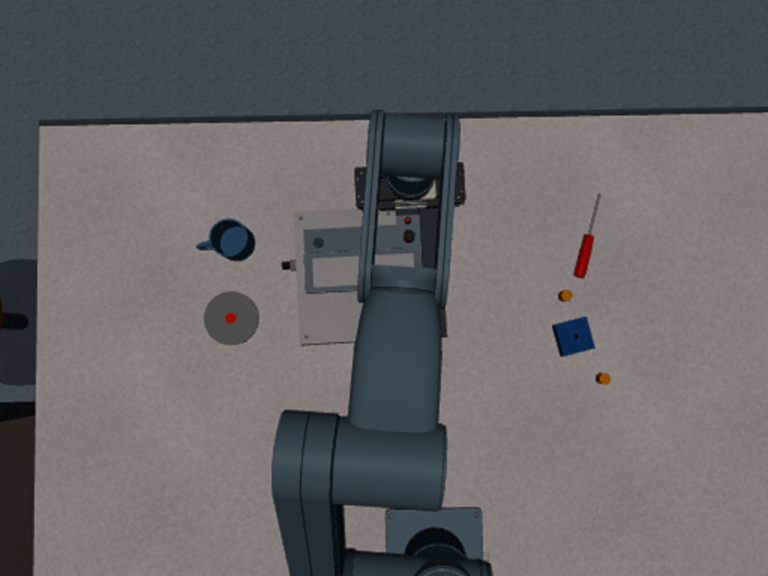

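Run:
```python
from h import *
z=np.load("pics/w16.npz");c=(z["K"],z["Rm"],z["t"]);P=cloud(c,z["d"])
print("knob top z",np.median(P[127:137,248:258,2]),"flange z",np.median(P[130:145,300:330,2]),"knob",ray(c,379/1.5,198/1.5,.101))
s=monitor.sense();print(s["t"],s["contact_force"],s["joint_velocities"].round(2))
order.sign_off()
```

```text
knob top z 0.10121489003818832 flange z 0.06532898140545773 knob [0.67500151 0.04149897 0.101     ]
25.95 [ 0.06918169 -0.29493939  0.16593928] [-0.07 -0.07 -0.58 -0.03 -0.03 -0.08]
the job is handed in; nothing more can be done
```

The cover is shut on its stop and locked. I handed the job in at 25.95 s, well under the 72 s limit.

- **Closing the cover:** I pushed it shut by the yellow strip and held it on the rubber stop for over a second. The push read about 9–11 N, and the largest total force seen was about 12 N.
- **Locking pin:** The black pin went from the blue block down through the cover into the strike without any contact force until the knob met the cover. I then pressed lightly, up to about 9 N downward (about 10 N in all), released it and backed the arm away.

**Last checks:**
- The knob's top is at 101.2 mm and the flange at 65.3 mm, so the knob sits on the cover (101 mm expected).
- The cover's edge still touches the stop, the pin stands upright, and the gripper is clear with about 0 N on it.
- The mug, reel, screwdriver and the orange look-alike pins are where they were.

**One disagreement:** the cover started about 0.77 rad open, more than the stated 0.28–0.5 rad. It closed to a yaw of about 2°, in line with the housing as expected.

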